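# Pack the coffee scoop under the tray of the service box

### The job

Swing the grey metal top tray of the blue service box up and all the way back, lay the coffee scoop flat in the compartment underneath, then bring the tray forward and lower it gently until it is fully home on the box. The teaspoon must still be lying in the tray at the end, the scoop must be put down rather than dropped, and the milk pitcher must be left standing where it is.

Things in the scene. Friction and masses are not known exactly. Their poses are not given: they have to be found in the camera images.
- service_box: Blue open-topped metal box fixed to the worktop, 100 mm deep (its x), 204 wide (its y), 50 high, walls and floor 5 thick. It stands end-on: its front (brass plate) looks to the robot's left, its back to the right. Origin: centre of its underside; +x to its back, z up. A grey tray lies on it like a lid on two parallel arms at each end (to 108 mm from the middle) and stays level as it swings.
- compartment (a point): Centre of the compartment's inner floor, 5 mm above the underside of the box; the inner space is 90 mm (x) by 194 mm (y) by 45 mm deep. Axes as the box's.
- tray_arm (a joint): Swing q of the tray's 95 mm arms in rad: 0 = home, 1.658 = fully back on its stop. In the box frame the level tray has then moved x = 0.095*(cos(0.611)-cos(0.611+q)) to the back and z = 0.095*(sin(0.611+q)-sin(0.611)) up: over the top at q = 0.96, 139 mm back and 18 mm higher when open. Stiff hinges: it stays wherever it is left; about 2 to 8 N along its path moves it.
- tray_lip (a point): Middle of the lower front edge of the tray's wooden lift lip: a ledge 6 mm thick, 130 wide, standing 16 mm out from the tray's front wall; its underside is 70 mm above the worktop when closed, with free space below it in front of the box. Closed fingers tilted about 45 degrees reach under it and push the tray up and back. Moves with the tray.
- tray_floor (a point): Centre of the tray's inner floor, 56 mm above the worktop when closed, axes as the box's. Tray: 100 (x) by 204 (y) mm outside, 26 high, walls and floor 4 thick, rim 22 mm above this point. A divider (3 mm thick, 12 high) along y through the middle leaves an empty front trough and a rear trough, each 44 mm wide in x and 196 long. Moves with the tray.
- teaspoon: Steel teaspoon, 130 x 26 x 11 mm, 20 g, lying loose in the rear trough of the tray along the tray's y. Origin: centre of its underside.
- scoop: Coffee scoop lying on the worktop left or right of the box, handle towards the robot: copper bowl and round wooden handle, 138 mm long along its own y, 45 mm wide, 22 mm high, about 60 g. Origin: centre of its outline, at underside height. The bowl (45 mm across) lies at y = +24 to +69 mm; the handle is 12 mm thick, runs along y = -69 to +24 mm, its axis about 12 mm above the underside.
- pitcher: Small steel milk pitcher, 65 x 96 x 80 mm, standing loose on the other side of the box from the scoop. Origin: centre of its underside.
Mind the look-alikes: they are no part of the job. What is shaped like the teaspoon but orange or red is not meant.

How it is judged:
On the way, in this order (a step that is already met when the one before it is completed fails the run):
1. the tray is swung all the way back (value of joint tray_arm above 1.5 rad), for 0.2 s.
2. with the tray open, the scoop lies in the compartment, let go (value of joint tray_arm above 1.2 rad and z of scoop in the frame of compartment between -0.01 and 0.02 m and x of scoop in the frame of compartment between -0.045 and 0.045 m and y of scoop in the frame of compartment between -0.097 and 0.097 m and linear speed of scoop below 0.05 m/s and contact force between scoop and the fingers below 0.1 N), for 0.2 s.
At the end, for the whole second after the job is handed in: The tray is home on the box (arm joint under 0.06 rad, i.e. within about 5 mm), the scoop lies flat (within 0.25 rad, its underside within 20 mm of the compartment floor) and at rest inside the compartment beneath, and the teaspoon lies at rest in the tray (value of joint tray_arm below 0.06 rad and z of scoop in the frame of compartment between -0.01 and 0.02 m and x of scoop in the frame of compartment between -0.045 and 0.045 m and y of scoop in the frame of compartment between -0.097 and 0.097 m and angle between scoop's own z axis and vertical below 0.25 rad and z of teaspoon in the frame of tray_floor between -0.01 and 0.02 m and x of teaspoon in the frame of tray_floor between -0.05 and 0.05 m and y of teaspoon in the frame of tray_floor between -0.1 and 0.1 m and linear speed of each of scoop, teaspoon below 0.03 m/s); the robot touches nothing.
It fails at once if the tray is slammed: moving faster than 3 rad/s (about 0.28 m/s) over the last 0.3 rad of closing (value of joint tray_arm below 0.3 rad and velocity of joint tray_arm below -3 rad/s).
It fails at once if the scoop is dropped or thrown (over 0.8 m/s, as after a fall of 3 cm or more, while not held) (linear speed of scoop above 0.8 m/s and contact force between scoop and the fingers below 0.1 N).
It fails at once if the milk pitcher is tipped over or shoved more than 4 cm (angle between pitcher's own z axis and vertical above 0.5 rad or distance of pitcher from where it was at the start of the episode above 0.04 m).
It also fails if it takes over 72 s, if anything falls off the work surface, if the arm or the gripper's body presses on something with over 40 N, if the wrist force passes 120 N, or if a joint passes its speed limit or range.

### The arm

A 7-joint arm with a two-finger parallel gripper is mounted at the origin on a cart in front of the work surface, level with it; the furniture and walls round the work are solid. World frame = base frame: x ahead of the robot, y to its left, z up, the work surface at z = 0. Lengths are in m, angles in rad, forces in N, time in s.
With the tool pointing down it reaches from about 0.425 to 0.925 m from the base axis. Payload 6.8 kg.
Tool frame: the origin (TCP) lies at the very end of the fingers, on their centre line; the grasp point (between the pads) lies 19 mm behind it (r.tcp_to_grasp is the distance from the TCP to the grasp point, in m); z points along the fingers, y is the line along which they close (so a half turn about z gives the same grasp; the last joint's range is limited). The gripper opens to 85 mm and grips with 20 to 120 N. Pads are 22 mm wide; open, the fingers measure 114 mm over their backs; the gripper's body (76 mm by 85 mm) begins 54 mm behind the grasp point. The pads swing forward as they close: fully open they stand 13 mm farther back than shut.
Start: joints at [1.181, 0.477, 0.022, 1.555, -0.011, 1.109, -0.083], TCP at [0.188, -0.648, 0.231] pointing down, gripper open.
Joint ranges: [-2.96, 2.96], [-0.34, 2.1], [-1.41, 1.46], [0.24, 2.44], [-1.37, 4.51], [0.17, 1.92], [-2.96, 2.96]. Speed limits (rad/s): [2.39, 2.39, 3.14, 3.14, 3.14, 3.14, 3.14].

### API

Orientations are given as a rotation vector (axis times angle).
In Python, from bench import r gives the robot as it stands.
- The arm moves only by the tool step_arm, never from a script. Its argument "moves" is a list of rows, each a list of 7 numbers: the shift along the tool's x, y, z in mm, then the turn, a rotation vector about the tool's x, y, z in rad, then the finger opening in mm, from 0 to 85.4. A call has 1 to 8 rows; each row is the pose to reach, as a shift and turn from the pose commanded when the call began, along the tool's axes at that moment; what a row does not reach only later rows make up. A row lasts 1/10 s, in which the tool goes at most 50 mm and 8.59 degrees, less where a joint would pass 70% of its speed; a pose out of reach is approached as far as the arm can. A call with a gripper value outside its range is refused whole. The fingers move at their own pace and stop on an object; "grip_force" is the grip in N (left out, the last holds). Time passes only in rows, so rows that repeat a pose let the fingers close. It gives the time, the measured TCP pose, the force, the opening and the grip force at its end, in the units of the state.
- r.get_obs(): the state, without advancing time (a new reading comes with each control period).
- r.grab_frame(name): name is "side" or "top" or "wrist"; returns a dict with "image" (420x560x3 uint8, red, green, blue), "depth" (420x560 float32, m along the optical axis (not along the pixel's ray), 0 where there is no reading), "mtx" (3x3 intrinsics, pixels), "rvec" (rotation vector, rad) and "tvec" (3), from world to camera coordinates, as OpenCV has them. Camera axes: x right, y down, z forward; pixel columns grow to the right and rows downward; lengths in m; the calibration is good to about 2 mm. A picture is of the moment at which its call begins.
- r.hand_in(): hands the job in; it is judged then, once.
The state is a dict: "clock": time; "joints": joint angles; "qvel": joint speeds; "tau": joint torques, N m; "tcp_pos": TCP position; "orientation": TCP orientation; "contact_force": force on the tool from outside, world axes, zero at the start; "moment": the same for the moment, N m; "grip_width": finger opening in m; "gripper_force": force on a finger pad.
Only numpy, scipy, OpenCV 4.12 (cv2) and the standard library are available. Lean on these libraries where they do the work, as an engineer would, in place of code of your own. Each camera call takes 0.05 s, during which the arm holds its last target. There are 200 camera calls.

## Working session

There is one attempt and no reset: what is moved stays moved. The work goes in short steps, Python scripts to look and compute and a tool call to move; the robot and the scene stay as the last step left them, time stands still between calls to the robot, and variables do not carry over. Pictures are saved under pics/ and viewed, at most 10 in all, crops included, and the job is handed in when it is done.

Besides the shell and the picture viewer there is one more tool, called as name(argument=value, ...) on one line, values as JSON. step_arm: Moves the arm, as the interface text tells. Its arguments: {"type":"object","properties":{"moves":{"type":"array","items":{"type":"array","items":{"type":"number"}}},"grip_force":{"type":"number"}},"required":["moves"]}

```bash
mkdir -p pics; cat > h.py <<'E'
from bench import r
import numpy as np, cv2
from scipy.spatial.transform import Rotation as R
def cloud(f):
    d=f["depth"]; K=np.array(f["mtx"]); v,u=np.mgrid[:d.shape[0],:d.shape[1]]
    p=np.stack([(u-K[0,2])/K[0,0]*d,(v-K[1,2])/K[1,1]*d,d],-1)
    Rm=cv2.Rodrigues(np.array(f["rvec"],float))[0]
    w=(p-np.array(f["tvec"]).reshape(3))@Rm
    w[d==0]=np.nan
    return w
def save(f,n,crop=None):
    im=f["image"][...,::-1]
    if crop: a,b,c,d=crop; im=cv2.resize(im[b:d,a:c],None,fx=2,fy=2)
    cv2.imwrite("pics/"+n,im)
def st():
    o=r.get_obs(); print({k:np.round(o[k],3).tolist() for k in("clock","tcp_pos","orientation","contact_force","grip_width","gripper_force","joints")})
    print(np.round(R.from_rotvec(o["orientation"]).as_matrix(),3).tolist())
E
python3 - <<'E'
from h import *
st()
import pickle
d={}
for n in("side","top"):
    f=r.grab_frame(n); save(f,n+"0.png"); d[n]=f
    print(n,-cv2.Rodrigues(np.array(f["rvec"],float))[0].T@np.array(f["tvec"]).reshape(3))
pickle.dump(d,open("f0.pkl","wb"))
E
```

```text
{'clock': 0.0, 'tcp_pos': [0.188, -0.648, 0.23], 'orientation': [-3.109, -0.441, 0.001], 'contact_force': [0.03, 0.791, 0.065], 'grip_width': 0.085, 'gripper_force': 0.0, 'joints': [1.181, 0.478, 0.022, 1.556, -0.012, 1.109, -0.083]}
[[0.961, 0.278, -0.001], [0.278, -0.961, 0.002], [-0.0, -0.002, -1.0]]
side [ 0.50146268 -0.84757373  0.72860456]
top [0.30439956 0.0113015  1.34952896]
```

View pics/top0.png

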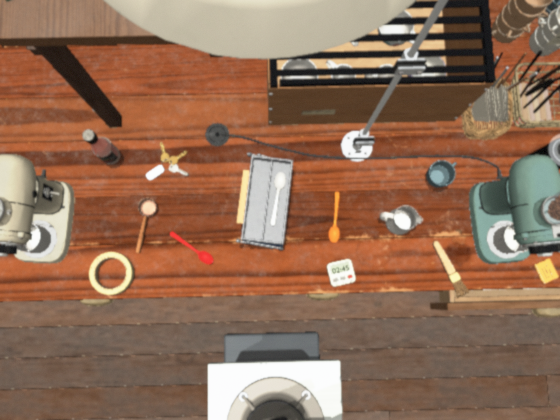

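View pics/side0.png

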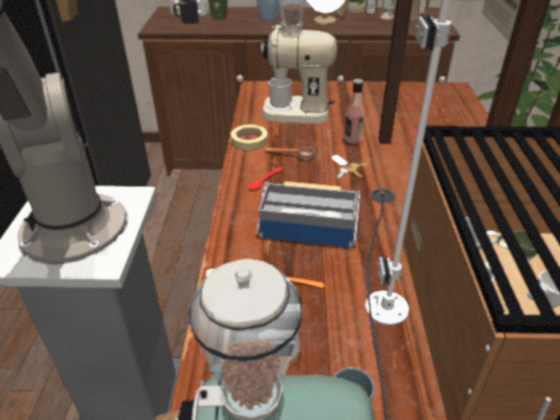

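Top view: box at about (267,200) px with its lip to the left (244,197), scoop at (147,210), pitcher at (403,219), teaspoon at (278,195). The side view shows the same layout, with a lamp pole at (390,300) and the mixer near the camera. Next I measure from the depth images.

```bash
cat > m0.py <<'E'
from h import *
import pickle
d=pickle.load(open("f0.pkl","rb"))
C={n:cloud(d[n]) for n in d}
t=C["top"]; s=C["side"]
def show(n,pts):
    for u,v in pts: print(n,(u,v),np.round(C[n][v,u],3))
show("top",[(147,208),(140,240),(247,180),(241,215),(258,200),(278,205),(400,218),(357,146),(338,215),(300,300),(200,250),(190,248),(350,272)])
show("side",[(305,153),(280,150),(312,186),(310,200),(310,235),(388,300),(415,180),(435,40)])
# heightmap stats of tray from both views
for n in C:
    w=C[n].reshape(-1,3); im=d[n]["image"].reshape(-1,3).astype(int)
    ok=np.isfinite(w).all(1)
    w=w[ok]; im=im[ok]
    # box region
    m=(w[:,0]>.3)&(w[:,0]<.75)&(abs(w[:,1])<.16)&(w[:,2]>.045)&(w[:,2]<.1)
    print(n,"box",m.sum(),cv2.minAreaRect(w[m][:,:2].astype(np.float32)),np.percentile(w[m],[1,50,99],axis=0).round(3).tolist())
    lip=m&(im[:,0]>150)&(im[:,0]-im[:,2]>50)&(w[:,2]>.06)
    print("lip",lip.sum(),cv2.minAreaRect(w[lip][:,:2].astype(np.float32)),np.percentile(w[lip],[5,50,95],axis=0).round(3).tolist())
    sc=(w[:,1]>.2)&(w[:,1]<.36)&(w[:,0]>.3)&(w[:,0]<.6)&(w[:,2]>.006)&(w[:,2]<.04)
    print("scoop",sc.sum(),cv2.minAreaRect(w[sc][:,:2].astype(np.float32)),np.percentile(w[sc],[1,50,99],axis=0).round(3).tolist())
    # tall obstacles
    for zz in (.12,.25,.35,.45,.6):
        for y0 in np.arange(-.8,.5,.1):
            k=(w[:,2]>zz)&(w[:,1]>y0)&(w[:,1]<y0+.1)&(w[:,0]>.12)&(w[:,0]<.85)
            if k.sum()>5: print("z>",zz,"y%.1f"%y0,"x",w[k][:,0].min().round(2),w[k][:,0].max().round(2),"zmax",w[k][:,2].max().round(2),k.sum())
E
python3 m0.py
```

```text
top (147, 208) [0.535 0.305 0.003]
top (140, 240) [0.453 0.318 0.018]
top (247, 180) [0.585 0.052 0.074]
top (241, 215) [0.5   0.067 0.077]
top (258, 200) [0.539 0.027 0.056]
top (278, 205) [ 0.525 -0.021  0.057]
top (400, 218) [ 0.494 -0.326  0.006]
top (357, 146) [ 0.673 -0.223  0.034]
top (338, 215) [ 0.505 -0.172  0.003]
top (300, 300) [ 0.293 -0.122 -0.854]
top (200, 250) [0.426 0.174 0.   ]
top (190, 248) [0.432 0.198 0.   ]
top (350, 272) [ 0.362 -0.193  0.018]
side (305, 153) [0.534 0.32  0.002]
side (280, 150) [0.465 0.31  0.017]
side (312, 186) [0.545 0.06  0.076]
side (310, 200) [0.54  0.033 0.057]
side (310, 235) [ 0.54  -0.045  0.022]
side (388, 300) [ 0.678 -0.238  0.035]
side (415, 180) [ 0.743 -0.041  0.167]
side (435, 40) [ 0.672 -0.247  0.518]
side box 4374 ((0.599524974822998, -0.01592753827571869), (0.15911655128002167, 0.3738718628883362), 67.58219146728516) [[0.434, -0.15, 0.046], [0.547, 0.002, 0.063], [0.743, 0.071, 0.093]]
lip 224 ((0.5515739321708679, 0.05920901149511337), (0.023957157507538795, 0.1440005600452423), 82.21927642822266) [[0.488, 0.049, 0.074],
[... 2960 characters left out ...]
 0.35 y-0.0 x 0.46 0.5 zmax 1.05 7193
z> 0.35 y0.1 x 0.49 0.74 zmax 1.02 384
z> 0.35 y0.2 x 0.73 0.79 zmax 0.53 2094
z> 0.35 y0.3 x 0.73 0.8 zmax 0.53 3473
z> 0.35 y0.4 x 0.73 0.8 zmax 0.53 1107
z> 0.45 y-0.5 x 0.66 0.66 zmax 0.64 88
z> 0.45 y-0.3 x 0.65 0.69 zmax 0.7 1113
z> 0.45 y-0.1 x 0.46 0.5 zmax 1.05 5192
z> 0.45 y-0.0 x 0.46 0.5 zmax 1.05 7193
z> 0.45 y0.1 x 0.49 0.74 zmax 1.02 384
z> 0.45 y0.2 x 0.73 0.79 zmax 0.53 2094
z> 0.45 y0.3 x 0.73 0.8 zmax 0.53 2851
z> 0.45 y0.4 x 0.73 0.8 zmax 0.53 978
z> 0.6 y-0.5 x 0.66 0.66 zmax 0.64 85
z> 0.6 y-0.3 x 0.68 0.69 zmax 0.7 338
z> 0.6 y-0.1 x 0.46 0.5 zmax 1.05 5192
z> 0.6 y-0.0 x 0.46 0.5 zmax 1.05 7193
z> 0.6 y0.1 x 0.49 0.5 zmax 1.02 167
```

```bash
cat > m1.py <<'E'
from h import *
import pickle
d=pickle.load(open("f0.pkl","rb"))
def rect(p): 
    c,sz,a=cv2.minAreaRect(p[:,:2].astype(np.float32)); return np.round(c,4),np.round(sz,4),round(a,1)
for n in d:
    w=cloud(d[n]).reshape(-1,3); im=d[n]["image"].reshape(-1,3).astype(int)
    ok=np.isfinite(w).all(1); w=w[ok]; im=im[ok]
    m=(w[:,0]>.4)&(w[:,0]<.68)&(abs(w[:,1]-.01)<.09)&(w[:,2]>.045)&(w[:,2]<.1)
    print(n,"tray+lip",rect(w[m]))
    wood=(im[:,0]-im[:,2]>50)
    print(" grey",rect(w[m&~wood]), "rim", rect(w[m&~wood&(w[:,2]>.074)]))
    lip=m&wood; print(" lip",rect(w[lip]),np.median(w[lip],0).round(4))
    L=w[lip][:,:2]; p=np.polyfit(L[:,0],L[:,1],1); print("  slope",p)
    sc=(w[:,1]>.26)&(w[:,1]<.36)&(w[:,0]>.40)&(w[:,0]<.6)&(w[:,2]>.006)&(w[:,2]<.04)
    print(" scoop",rect(w[sc]),np.percentile(w[sc][:,2],[50,95,99]).round(3))
    h=sc&(w[:,0]<.49); p=np.polyfit(w[h][:,0],w[h][:,1],1); print("  handle line",p, "x",w[h][:,0].min(),"top z",np.percentile(w[h][:,2],95))
    b=sc&(w[:,0]>.5);print("  bowl",w[b].min(0),w[b].max(0))
    pi=(w[:,1]>-.4)&(w[:,1]<-.24)&(w[:,0]>.42)&(w[:,0]<.6)&(w[:,2]>.02)
    print(" pitcher",rect(w[pi]))
E
python3 m1.py
```

```text
side tray+lip (array([0.5379, 0.0122]), array([0.121 , 0.2183]), 82.4)
 grey (array([0.537 , 0.0082]), array([0.1136, 0.2186]), 81.8) rim (array([0.5357, 0.0062]), array([0.1095, 0.2143]), 80.6)
 lip (array([0.5516, 0.0592]), array([0.024, 0.144]), 82.2) [0.5466 0.0622 0.0767]
  slope [-0.14383561  0.14040912]
 scoop (array([0.4757, 0.3171]), array([0.051 , 0.1649]), 75.2) [0.015 0.024 0.026]
  handle line [-0.5530122   0.57253069] x 0.4000703534058306 top z 0.025502149169035877
  bowl [0.50033315 0.27703442 0.00601368] [0.55517918 0.32721139 0.02487047]
 pitcher (array([ 0.5485, -0.3665]), array([0.028 , 0.1164]), 48.8)
top tray+lip (array([0.5389, 0.0136]), array([0.1161, 0.2186]), 81.8)
 grey (array([0.5386, 0.0107]), array([0.1106, 0.2186]), 81.9) rim (array([0.5378, 0.0096]), array([0.1095, 0.2172]), 81.3)
 lip (array([0.5269, 0.0655]), array([0.0167, 0.1684]), 81.9) [0.545  0.0626 0.0765]
  slope [-0.14445425  0.14154864]
 scoop (array([0.5008, 0.3109]), array([0.1978, 0.0982]), 0.1) [0.015 0.025 0.027]
  handle line [-0.43017071  0.51566026] x 0.40184387940865735 top z 0.02552130600388881
  bowl [0.50002026 0.2644907  0.00600179] [0.59977398 0.35448863 0.02792187]
 pitcher (array([ 0.5185, -0.3509]), array([0.0768, 0.1663]), 38.5)
```

```bash
cat >> h.py <<'E'
def yawR(deg):
    c,s=np.cos(np.radians(deg)),np.sin(np.radians(deg))
    return np.array([[c,s,0],[s,-c,0],[0,0,-1.]])
def rel(p,deg,o=None,base=None):
    """row (mm, rad) for world TCP p with tool down, x axis at yaw deg; from the measured pose"""
    o=o or r.get_obs(); p0=np.array(o["tcp_pos"]); R0=R.from_rotvec(o["orientation"]).as_matrix()
    if base is not None: p0,R0=base
    return np.round(np.r_[R0.T@(np.array(p)-p0)*1e3, R.from_matrix(R0.T@yawR(deg)).as_rotvec()],3).tolist()
E
python3 - <<'E'
from h import *
for p,y in(((.30,-.42,.25),8),((.45,-.10,.25),-4),((.545,.06,.2),-8.2)): print(rel(p,y))
E
```

```text
[171.387, -187.649, -19.304, -0.002, 0.0, 0.142]
[404.456, -453.316, -18.888, -0.002, 0.0, 0.352]
[540.208, -580.504, 31.309, -0.002, 0.0, 0.425]
```

step_arm(moves=[[30,-32,-20,0,0,0.02,60],[60,-65,-20,0,0,0.05,60],[90,-97,-20,0,0,0.08,60],[120,-130,-20,0,0,0.1,60],[150,-160,-20,0,0,0.12,60],[171,-188,-20,0,0,0.14,60]])

```text
clock: 0.7
tcp_pos: [0.3011, -0.4177, 0.2511]
orientation: [-3.133, -0.225, -0.0]
contact_force: [0.7, 0.2, 1.1]
grip_width: 0.0597
gripper_force: 0.0
```

step_arm(moves=[[24,-37,0,0,0,0.03,60],[48,-74,0,0,0,0.05,60],[72,-111,0,0,0,0.08,60],[96,-148,0,0,0,0.1,60],[120,-185,0,0,0,0.13,60],[145,-222,0,0,0,0.15,60],[169,-259,0,0,0,0.18,60],[193,-296,0,0,0,0.21,60]])

```text
clock: 1.5
tcp_pos: [0.4491, -0.0983, 0.2512]
orientation: [3.14, -0.109, -0.0]
contact_force: [0.5, -0.9, -0.2]
grip_width: 0.06
gripper_force: 0.0
```

```bash
python3 - <<'E'
from h import *
st(); print(rel((.545,.06,.22),-8.2))
E
```

```text
{'clock': 1.5, 'tcp_pos': [0.449, -0.098, 0.251], 'orientation': [3.14, -0.109, -0.0], 'contact_force': [0.496, -0.923, -0.239], 'grip_width': 0.06, 'gripper_force': 0.0, 'joints': [0.403, 0.119, -0.348, 2.005, 0.048, 1.025, -1.608]}
[[0.998, -0.07, -0.0], [-0.07, -0.998, -0.0], [-0.0, 0.0, -1.0]]
[84.634, -164.589, 31.179, 0.0, 0.0, 0.073]
```

step_arm(moves=[[21,-41,8,0,0,0.02,44],[42,-82,16,0,0,0.04,44],[64,-123,24,0,0,0.06,44],[85,-165,31,0,0,0.073,44],[85,-165,31,0,0,0.073,44]])

```text
clock: 2.0
tcp_pos: [0.5461, 0.0662, 0.2193]
orientation: [-3.13, 0.208, 0.001]
contact_force: [-0.8, -0.2, 0.5]
grip_width: 0.0438
gripper_force: 0.0
```

```bash
python3 - <<'E'
from h import *
st(); f=r.grab_frame("wrist"); save(f,"w1.png")
w=cloud(f).reshape(-1,3); im=f["image"].reshape(-1,3).astype(int)
ok=np.isfinite(w).all(1); w=w[ok]; im=im[ok]
lip=(abs(w[:,0]-.545)<.09)&(abs(w[:,1]-.06)<.03)&(w[:,2]>.06)&(w[:,2]<.09)&(im[:,0]-im[:,2]>50)
print(lip.sum(),cv2.minAreaRect(w[lip][:,:2].astype(np.float32)),np.median(w[lip],0))
m=(w[:,0]>.4)&(w[:,0]<.68)&(abs(w[:,1]-.01)<.09)&(w[:,2]>.07)&(w[:,2]<.1)
print(cv2.minAreaRect(w[m][:,:2].astype(np.float32)),np.percentile(w[m],[1,50,99],axis=0))
E
```

```text
{'clock': 2.0, 'tcp_pos': [0.546, 0.066, 0.219], 'orientation': [-3.13, 0.208, 0.001], 'contact_force': [-0.817, -0.238, 0.456], 'grip_width': 0.044, 'gripper_force': 0.0, 'joints': [0.126, 0.319, -0.436, 1.846, 0.152, 1.009, -2.075]}
[[0.991, -0.132, -0.0], [-0.132, -0.991, 0.004], [-0.001, -0.004, -1.0]]
2217 ((0.5425257682800293, 0.065329909324646), (0.015216685831546783, 0.12904898822307587), 81.6711196899414) [0.54703213 0.06479399 0.07571843]
((0.5349884033203125, 0.015332940965890884), (0.11630960553884506, 0.21860766410827637), 81.76408386230469) [[ 0.4307026  -0.05269296  0.07041541]
 [ 0.55496433  0.05111018  0.07634693]
 [ 0.6463349   0.0786698   0.07904235]]
```

View pics/w1.png

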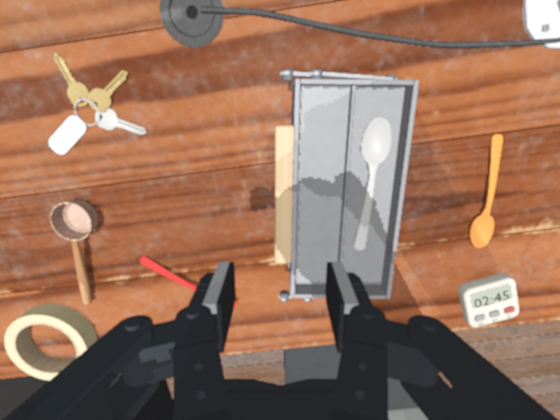

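Wrist view: lip at (284,195), the teaspoon in the rear trough at (372,180), scoop at (78,250). The three lip measurements agree to 3 mm.

```bash
python3 - <<'E'
from h import *
st(); print(rel((.543,.062,.063),-8.2))
E
```

```text
{'clock': 2.05, 'tcp_pos': [0.545, 0.063, 0.219], 'orientation': [-3.133, 0.212, 0.003], 'contact_force': [-0.217, 0.185, 0.443], 'grip_width': 0.044, 'gripper_force': 0.0, 'joints': [0.128, 0.317, -0.433, 1.848, 0.152, 1.01, -2.073]}
[[0.991, -0.135, -0.002], [-0.135, -0.991, 0.002], [-0.002, -0.002, -1.0]]
[-1.735, 1.062, 156.306, -0.002, 0.002, 0.008]
```

step_arm(moves=[[-2,0,40,0,0,0,44],[-2,0,80,0,0,0,44],[-2,0,110,0,0,0,44],[-2,0,120,0,0,0,44],[-2,0,120,0,0,0,44]])

```text
clock: 2.55
tcp_pos: [0.5419, 0.058, 0.0993]
orientation: [3.133, -0.223, -0.004]
contact_force: [-0.6, -0.7, 0.5]
grip_width: 0.044
gripper_force: 0.0
```

```bash
python3 - <<'E'
from h import *
st(); print(rel((.543,.062,.063),-8.2))
E
```

```text
{'clock': 2.55, 'tcp_pos': [0.542, 0.058, 0.099], 'orientation': [3.133, -0.223, -0.004], 'contact_force': [-0.627, -0.684, 0.543], 'grip_width': 0.044, 'gripper_force': 0.0, 'joints': [0.091, 0.463, -0.391, 1.957, 0.247, 0.77, -2.156]}
[[0.99, -0.142, -0.003], [-0.142, -0.99, -0.001], [-0.003, 0.001, -1.0]]
[0.637, -4.178, 36.338, 0.001, 0.003, 0.001]
```

step_arm(moves=[[0,-3,5,0,0,0,44],[0,-3,20,0,0,0,44],[0,-3,32,0,0,0,44],[0,-3,36,0,0,0,44],[0,-3,36,0,0,0,44]], grip_force=30)

```text
clock: 3.05
tcp_pos: [0.5428, 0.062, 0.0634]
orientation: [3.133, -0.221, -0.003]
contact_force: [0.3, 0.5, 0.5]
grip_width: 0.0437
gripper_force: 0.0
```

step_arm(moves=[[0,0,0,0,0,0,15],[0,0,0,0,0,0,15],[0,0,0,0,0,0,15],[0,0,0,0,0,0,15],[0,0,0,0,0,0,15]], grip_force=30)

```text
clock: 3.55
tcp_pos: [0.5437, 0.0621, 0.0647]
orientation: [-3.134, 0.222, -0.001]
contact_force: [-1.5, -0.7, 2.8]
grip_width: 0.019
gripper_force: 32.8
```

```bash
python3 - <<'E'
from h import *
st()
E
```

```text
{'clock': 3.55, 'tcp_pos': [0.544, 0.062, 0.065], 'orientation': [-3.134, 0.222, -0.001], 'contact_force': [-1.477, -0.724, 2.825], 'grip_width': 0.019, 'gripper_force': 32.78, 'joints': [0.066, 0.516, -0.372, 1.974, 0.282, 0.701, -2.191]}
[[0.99, -0.141, 0.001], [-0.141, -0.99, 0.0], [0.001, -0.0, -1.0]]
```

step_arm(moves=[[0,6,-7.5,0,0,0,15],[0,12.5,-14.5,0,0,0,15],[0,19.5,-20.5,0,0,0,15],[0,27.5,-26,0,0,0,15],[0,35.5,-30.5,0,0,0,15],[0,44.5,-34.5,0,0,0,15],[0,53.5,-37.5,0,0,0,15],[0,62.5,-39.5,0,0,0,15]])

```text
clock: 4.35
tcp_pos: [0.5347, -0.0005, 0.1042]
orientation: [-3.134, 0.222, -0.001]
contact_force: [3.5, 2.8, -5.0]
grip_width: 0.0191
gripper_force: 31.7
```

```bash
python3 - <<'E'
from h import *
st()
E
```

```text
{'clock': 4.35, 'tcp_pos': [0.535, -0.0, 0.104], 'orientation': [-3.134, 0.222, -0.001], 'contact_force': [3.525, 2.755, -4.97], 'grip_width': 0.019, 'gripper_force': 31.744, 'joints': [0.198, 0.44, -0.39, 1.981, 0.236, 0.764, -2.041]}
[[0.99, -0.141, 0.001], [-0.141, -0.99, 0.0], [0.001, -0.0, -1.0]]
```

step_arm(moves=[[0,9.5,-1,0,0,0,15],[0,19,-1,0,0,0,15],[0,28.5,0,0,0,0,15],[0,37.5,1.5,0,0,0,15],[0,47,4,0,0,0,15],[0,55.5,8,0,0,0,15],[0,64,12.5,0,0,0,15],[0,72,17.5,0,0,0,15]])

```text
clock: 5.15
tcp_pos: [0.5244, -0.0721, 0.0858]
orientation: [3.134, -0.222, 0.0]
contact_force: [3.7, 1.7, -0.1]
grip_width: 0.0192
gripper_force: 32.2
```

step_arm(moves=[[0,3,2,0,0,0,15],[0,5,4,0,0,0,15],[0,5,4,0,0,0,15],[0,5,4,0,0,0,15]])

```text
clock: 5.55
tcp_pos: [0.524, -0.0755, 0.0829]
orientation: [-3.134, 0.221, -0.0]
contact_force: [0.4, 2.6, 8.6]
grip_width: 0.0189
gripper_force: 33.3
```

```bash
python3 - <<'E'
from h import *
st()
E
```

```text
{'clock': 5.55, 'tcp_pos': [0.524, -0.076, 0.083], 'orientation': [-3.134, 0.221, -0.0], 'contact_force': [0.403, 2.648, 8.592], 'grip_width': 0.019, 'gripper_force': 33.256, 'joints': [0.32, 0.463, -0.366, 2.006, 0.246, 0.714, -1.909]}
[[0.99, -0.14, 0.0], [-0.14, -0.99, 0.0], [0.0, -0.0, -1.0]]
```

step_arm(moves=[[0,0,0,0,0,0,42],[0,0,0,0,0,0,42],[0,0,0,0,0,0,42],[0,0,-20,0,0,0,42],[0,0,-60,0,0,0,42],[0,0,-100,0,0,0,42],[0,-40,-140,0,0,0,42],[0,-80,-140,0,0,0,42]])

```text
clock: 6.35
tcp_pos: [0.5374, 0.0017, 0.2266]
orientation: [3.132, -0.231, 0.011]
contact_force: [0.9, 1.2, 0.1]
grip_width: 0.0424
gripper_force: 0.0
```

```bash
python3 - <<'E'
from h import *
st(); print(rel((.47,.25,.22),-8.2)); f=r.grab_frame("wrist"); save(f,"w2.png")
E
```

```text
{'clock': 6.35, 'tcp_pos': [0.537, 0.002, 0.227], 'orientation': [3.132, -0.231, 0.011], 'contact_force': [0.932, 1.171, 0.127], 'grip_width': 0.042, 'gripper_force': 0.0, 'joints': [0.255, 0.288, -0.449, 1.871, 0.149, 1.009, -1.975]}
[[0.989, -0.147, 0.007], [-0.147, -0.989, -0.001], [0.007, 0.0, -1.0]]
[-103.067, -235.792, 5.81, 0.0, -0.007, -0.004]
```

View pics/w2.png

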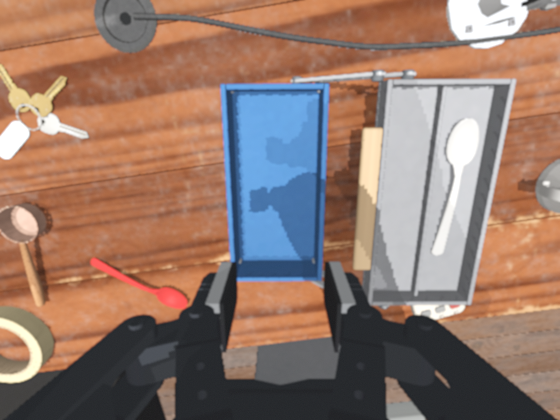

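The tray is open, the teaspoon still in it at (455,185), and the box interior shows at (278,180). Next, the scoop.

step_arm(moves=[[-15,-35,0,0,0,0,50],[-30,-70,0,0,0,0,50],[-45,-105,0,0,0,0,50],[-60,-140,0,0,0,0,50],[-75,-175,0,0,0,0,50],[-90,-210,0,0,0,0,50],[-103,-245,0,0,0,0,50],[-103,-245,0,0,0,0,50]])

```text
clock: 7.2
tcp_pos: [0.4648, 0.2658, 0.2221]
orientation: [-3.132, 0.208, 0.003]
contact_force: [-1.6, -0.1, 0.1]
grip_width: 0.05
gripper_force: 0.0
```

```bash
cat > m2.py <<'E'
from h import *
import sys
r.grab_frame("wrist"); st(); f=r.grab_frame("wrist"); save(f,sys.argv[1])
W=cloud(f); im=f["image"].astype(int)
for n,F in(("wrist",f),("top",r.grab_frame("top")),("side",r.grab_frame("side"))):
    w=cloud(F).reshape(-1,3); ok=np.isfinite(w).all(1); w=w[ok]
    sc=(w[:,2]>.005)&(w[:,2]<.035)&(w[:,0]>.38)&(w[:,0]<.57)
    sc&=abs(w[:,1]-(.305-.17*(w[:,0]-.535)))<.032
    q=w[sc]; print(n,sc.sum(),cv2.minAreaRect(q[:,:2].astype(np.float32)),np.percentile(q,[0.5,50,99.5],axis=0).round(4).tolist())
    h=q[(q[:,0]<.49)&(q[:,0]>.43)&(q[:,2]>.012)]; p=np.polyfit(h[:,0],h[:,1],1); print(" handle",p,np.polyval(p,[.43,.49]),"topz",np.percentile(h[:,2],90), len(h))
    b=q[(q[:,0]>.50)]; print(" bowl",b.min(0).round(3),b.max(0).round(3))
E
python3 m2.py w3.png
```

```text
{'clock': 7.25, 'tcp_pos': [0.466, 0.263, 0.222], 'orientation': [-3.134, 0.213, 0.002], 'contact_force': [0.416, -1.286, -0.035], 'grip_width': 0.05, 'gripper_force': 0.0, 'joints': [-0.149, 0.313, -0.58, 1.869, 0.198, 1.018, -2.518]}
[[0.991, -0.135, -0.001], [-0.135, -0.991, 0.0], [-0.001, -0.0, -1.0]]
wrist 1621 ((0.46637025475502014, 0.320997416973114), (0.043953269720077515, 0.1791890412569046), 75.5860366821289) [[0.3813, 0.2828, 0.0053], [0.4683, 0.3221, 0.017], [0.5531, 0.3588, 0.0253]]
 handle [-0.22336915  0.42299123] [0.32694249 0.31354034] topz 0.018512279836019316 423
 bowl [0.5   0.282 0.005] [0.554 0.326 0.024]
top 15 ((0.4745946526527405, 0.3179020583629608), (0.016910240054130554, 0.19837333261966705), 66.75743103027344) [[0.3914, 0.2747, 0.0054], [0.5531, 0.2866, 0.0125], [0.5638, 0.3453, 0.0282]]Traceback (most recent call last):
  File "m2.py", line 10, in <module>
    h=q[(q[:,0]<.49)&(q[:,0]>.43)&(q[:,2]>.012)]; p=np.polyfit(h[:,0],h[:,1],1); print(" handle",p,np.polyval(p,[.43,.49]),"topz",np.percentile(h[:,2],90), len(h))
                                                    ~~~~~~~~~~^^^^^^^^^^^^^^^^^
    raise TypeError("expected non-empty vector for x")
TypeError: expected non-empty vector for x
```

View pics/w3.png

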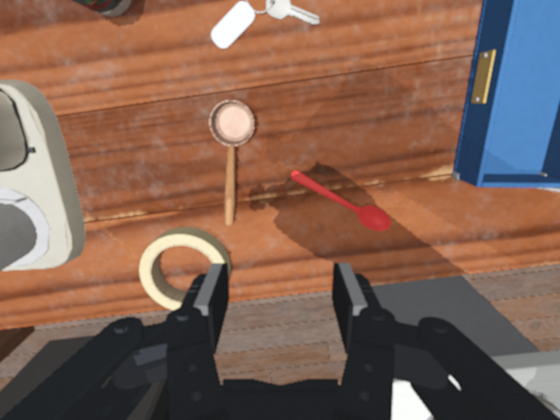

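Scoop at about (231,165) px, bowl centre (233,122); the tape ring sits clear of the handle end. The handle top measures 18.5 mm, as expected, and the yaw is about -12.7°.

```bash
python3 - <<'E'
from h import *
print(rel((.4935,.3125,.1),-12.7))
E
```

```text
[17.929, -57.138, 121.553, 0.002, 0.001, 0.079]
```

step_arm(moves=[[6,-20,20,0,0,0.03,38],[12,-40,50,0,0,0.06,38],[18,-55,80,0,0,0.08,38],[18,-55,110,0,0,0.08,38],[18,-55,122,0,0,0.08,38],[18,-55,122,0,0,0.08,38]])

```text
clock: 8.0
tcp_pos: [0.4926, 0.3098, 0.0985]
orientation: [3.119, -0.349, -0.004]
contact_force: [0.5, -0.6, 1.1]
grip_width: 0.038
gripper_force: 0.0
```

```bash
python3 - <<'E'
from h import *
f=r.grab_frame("wrist"); save(f,"w4.png"); st()
print(rel((.4935,.3125,.004),-12.7))
w=cloud(f).reshape(-1,3); w=w[np.isfinite(w).all(1)]
q=w[(w[:,2]>.005)&(w[:,2]<.035)&(w[:,0]>.43)&(w[:,0]<.57)&(abs(w[:,1]-.31)<.04)]
print(len(q)); b=q[q[:,0]>.50]; print("bowl",b.min(0),b.max(0)); h=q[(q[:,0]<.495)&(q[:,2]>.01)]; print(len(h)); print(np.polyfit(h[:,0],h[:,1],1),h.min(0),h.max(0)) if len(h)>5 else 0
E
```

```text
{'clock': 8.05, 'tcp_pos': [0.493, 0.311, 0.1], 'orientation': [3.121, -0.349, -0.001], 'contact_force': [0.083, -0.986, 1.517], 'grip_width': 0.038, 'gripper_force': 0.0, 'joints': [-0.286, 0.533, -0.502, 1.862, 0.338, 0.832, -2.753]}
[[0.975, -0.221, -0.001], [-0.221, -0.975, -0.001], [-0.001, 0.001, -1.0]]
[-0.178, -1.838, 96.173, 0.001, 0.001, -0.001]
2345
bowl [0.50003314 0.28200606 0.00500586] [0.55412306 0.32633127 0.0241325 ]
952
[-0.22658385  0.42500454] [0.43005817 0.3092645  0.01010547] [0.49491784 0.33166004 0.02090169]
```

View pics/w4.png

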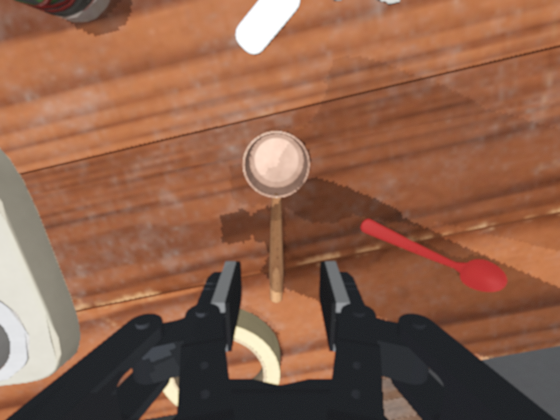

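The handle (276,250) is centred between the fingers, and its direction agrees with the first view. I descend.

step_arm(moves=[[0,-1,30,0,0,0,38],[0,-2,60,0,0,0,38],[0,-2,85,0,0,0,38],[0,-2,94,0,0,0,38],[0,-2,95.5,0,0,0,38],[0,-2,95.5,0,0,0,38]])

```text
clock: 8.65
tcp_pos: [0.4946, 0.3146, 0.0063]
orientation: [-3.121, 0.347, -0.003]
contact_force: [-1.1, 0.6, 0.2]
grip_width: 0.0382
gripper_force: 0.0
```

step_arm(moves=[[0,0,0,0,0,0,5],[0,0,0,0,0,0,5],[0,0,0,0,0,0,5],[0,0,0,0,0,0,5],[0,0,0,0,0,0,5]], grip_force=40)

```text
clock: 9.15
tcp_pos: [0.4944, 0.3147, 0.0062]
orientation: [-3.121, 0.347, -0.003]
contact_force: [-0.3, -1.1, 7.5]
grip_width: 0.0099
gripper_force: 39.1
```

```bash
python3 - <<'E'
from h import *
st()
E
```

```text
{'clock': 9.15, 'tcp_pos': [0.494, 0.315, 0.006], 'orientation': [-3.121, 0.347, -0.003], 'contact_force': [-0.344, -1.079, 7.454], 'grip_width': 0.01, 'gripper_force': 39.075, 'joints': [-0.347, 0.668, -0.432, 1.898, 0.434, 0.666, -2.835]}
[[0.976, -0.22, 0.002], [-0.22, -0.976, 0.001], [0.002, -0.001, -1.0]]
```

step_arm(moves=[[0,0,-10,0,0,0,5],[0,0,-30,0,0,0,5],[0,0,-60,0,0,0,5],[0,0,-90,0,0,0,5],[0,0,-120,0,0,0,5],[12,29,-124,0,0,-0.01,5],[24,58,-124,0,0,-0.02,5],[36,87,-124,0,0,-0.03,5]])

```text
clock: 9.95
tcp_pos: [0.5097, 0.2205, 0.1299]
orientation: [-3.127, 0.298, -0.002]
contact_force: [0.3, -1.1, -1.1]
grip_width: 0.01
gripper_force: 39.1
```

step_arm(moves=[[12,29,0,0,0,-0.01,5],[24,58,0,0,0,-0.02,5],[36,87,0,0,0,-0.03,5],[48,117,0,0,0,-0.04,5],[60,146,0,0,0,-0.05,5],[70,175,0,0,0,-0.05,5],[81,204,0,0,0,-0.05,5],[81,204,0,0,0,-0.05,5]])

```text
clock: 10.75
tcp_pos: [0.5507, -0.0001, 0.1291]
orientation: [3.13, -0.233, 0.0]
contact_force: [0.2, -0.8, -0.7]
grip_width: 0.01
gripper_force: 39.2
```

```bash
python3 - <<'E'
from h import *
f=r.grab_frame("wrist"); save(f,"w5.png"); st()
print(rel((.544,.005,.05),-8.2))
w=cloud(f).reshape(-1,3); im=f["image"].reshape(-1,3).astype(int);ok=np.isfinite(w).all(1); w=w[ok];im=im[ok]
q=w[(im[:,2]-im[:,0]>30)&(w[:,2]>.044)&(w[:,2]<.056)&(abs(w[:,1])<.09)&(abs(w[:,0]-.54)<.14)]
print(len(q),cv2.minAreaRect(q[:,:2].astype(np.float32)))
E
```

```text
{'clock': 10.8, 'tcp_pos': [0.55, 0.003, 0.129], 'orientation': [3.132, -0.229, 0.0], 'contact_force': [0.581, -0.231, -0.292], 'grip_width': 0.01, 'gripper_force': 39.178, 'joints': [0.27, 0.442, -0.489, 1.922, 0.274, 0.843, -2.08]}
[[0.989, -0.145, 0.0], [-0.145, -0.989, -0.001], [0.0, 0.001, -1.0]]
[-6.694, -1.266, 79.168, 0.001, -0.0, -0.003]
4647 ((0.5342608094215393, 0.007621284574270248), (0.0999666377902031, 0.203502357006073), 81.91873168945312)
```

View pics/w5.png

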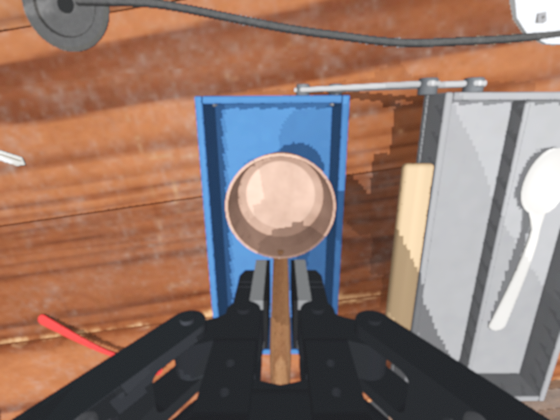

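The scoop at (280,200) is held level over the box; the box rim measures 100 × 203.5 mm, as it should. I lower it.

step_arm(moves=[[-4,-1,15,0,0,0,5],[-7.5,-2.5,40,0,0,0,5],[-7.5,-2.5,65,0,0,0,5],[-7.5,-2.5,85,0,0,0,5],[-7.5,-2.5,100,0,0,0,5],[-7.5,-2.5,107,0,0,0,5],[-7.5,-2.5,111,0,0,0,5],[-7.5,-2.5,111,0,0,0,5]])

```text
clock: 11.6
tcp_pos: [0.5435, 0.0095, 0.018]
orientation: [-3.134, 0.221, -0.0]
contact_force: [-0.5, 0.0, -0.0]
grip_width: 0.01
gripper_force: 39.2
```

step_arm(moves=[[0,0,2,0,0,0,5],[0,0,4,0,0,0,5],[0,0,6,0,0,0,5],[0,0,6,0,0,0,5]])

```text
clock: 12.0
tcp_pos: [0.5432, 0.0091, 0.0118]
orientation: [3.134, -0.222, -0.0]
contact_force: [1.0, 0.1, -0.2]
grip_width: 0.0098
gripper_force: 39.2
```

step_arm(moves=[[0,0,0.7,0,0,0,5],[0,0,1.4,0,0,0,5],[0,0,1.4,0,0,0,5]])

```text
clock: 12.3
tcp_pos: [0.5434, 0.0092, 0.0112]
orientation: [3.133, -0.222, 0.0]
contact_force: [-2.2, -0.9, 7.4]
grip_width: 0.0099
gripper_force: 40.1
```

Contact with the floor (7 N). I open slightly, wait, then lift.

step_arm(moves=[[0,0,0,0,0,0,20],[0,0,0,0,0,0,30],[0,0,0,0,0,0,30],[0,0,-20,0,0,0,30],[0,0,-50,0,0,0,30],[0,0,-90,0,0,0,30],[0,0,-130,0,0,0,30],[0,0,-150,0,0,0,42]])

```text
clock: 13.1
tcp_pos: [0.5448, 0.0096, 0.1638]
orientation: [-3.133, 0.221, -0.007]
contact_force: [0.1, -0.1, -0.7]
grip_width: 0.0416
gripper_force: 0.0
```

```bash
python3 - <<'E'
from h import *
f=r.grab_frame("wrist"); save(f,"w6.png"); st()
w=cloud(f).reshape(-1,3); im=f["image"].reshape(-1,3).astype(int);ok=np.isfinite(w).all(1); w=w[ok];im=im[ok]
lip=(abs(w[:,0]-.524)<.09)&(abs(w[:,1]+.075)<.03)&(w[:,2]>.08)&(w[:,2]<.11)&(im[:,0]-im[:,2]>40)
q=w[lip];print(len(q),cv2.minAreaRect(q[:,:2].astype(np.float32)),np.median(q,0))
h=w[(abs(w[:,0]-.5)<.07)&(abs(w[:,1]-.015)<.04)&(im[:,0]-im[:,2]>40)&(w[:,2]<.05)]
print("scoop",cv2.minAreaRect(h[:,:2].astype(np.float32)),np.percentile(h[:,2],[5,50,95]))
print(rel((.524,-.0755,.12),-8.2))
E
```

```text
{'clock': 13.15, 'tcp_pos': [0.546, 0.01, 0.166], 'orientation': [-3.133, 0.222, -0.012], 'contact_force': [0.789, 0.846, 2.261], 'grip_width': 0.042, 'gripper_force': 0.0, 'joints': [0.286, 0.386, -0.517, 1.908, 0.241, 0.902, -2.061]}
[[0.99, -0.141, 0.008], [-0.141, -0.99, 0.0], [0.007, -0.001, -1.0]]
4205 ((0.5227689743041992, -0.07219423353672028), (0.01696309819817543, 0.13000106811523438), 81.52067565917969) [ 0.53187541 -0.07267319  0.09384925]
scoop ((0.5197132229804993, 0.006057523190975189), (0.03375828638672829, 0.10128021240234375), 88.3656234741211) [0.00622388 0.0197335  0.02557684]
[-10.143, 87.523, 45.646, -0.001, -0.007, 0.002]
```

View pics/w6.png

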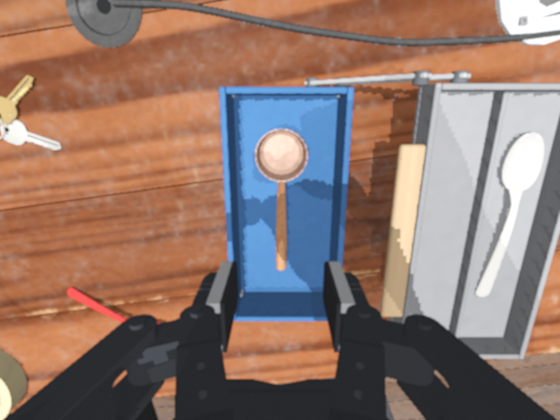

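The scoop lies flat in the compartment (bowl (281,155), handle to (281,268)); the lip is at (405,230). I regrip the lip.

step_arm(moves=[[-5,35,0,0,0,0,42],[-10,70,0,0,0,0,42],[-10,87,10,0,0,0,42],[-10,87,20,0,0,0,42],[-10,87,40,0,0,0,42],[-10,87,45,0,0,0,42],[-10,87,45,0,0,0,42]])

```text
clock: 13.85
tcp_pos: [0.5205, -0.0739, 0.1141]
orientation: [-3.133, 0.218, 0.004]
contact_force: [-0.1, 0.5, 0.6]
grip_width: 0.0417
gripper_force: 0.0
```

```bash
python3 - <<'E'
from h import *
st()
print(rel((.524,-.0755,.084),-8.2))
E
```

```text
{'clock': 13.85, 'tcp_pos': [0.521, -0.074, 0.114], 'orientation': [-3.133, 0.218, 0.004], 'contact_force': [-0.115, 0.497, 0.592], 'grip_width': 0.042, 'gripper_force': 0.0, 'joints': [0.408, 0.427, -0.475, 1.988, 0.268, 0.79, -1.93]}
[[0.99, -0.139, -0.003], [-0.139, -0.99, 0.001], [-0.003, -0.001, -1.0]]
[3.757, 1.1, 30.117, -0.001, 0.003, 0.004]
```

step_arm(moves=[[2,1,12,0,0,0,42],[2,1,24,0,0,0,42],[2,1,34,0,0,0,42],[2,1,34,0,0,0,42]])

```text
clock: 14.25
tcp_pos: [0.5218, -0.0766, 0.0797]
orientation: [-3.134, 0.221, 0.005]
contact_force: [-0.6, 0.5, 0.2]
grip_width: 0.042
gripper_force: 0.0
```

step_arm(moves=[[0,0,0,0,0,0,15],[0,0,0,0,0,0,15],[0,0,0,0,0,0,15],[0,0,0,0,0,0,15],[0,0,0,0,0,0,15]], grip_force=30)

```text
clock: 14.75
tcp_pos: [0.5233, -0.0755, 0.0818]
orientation: [-3.133, 0.22, -0.001]
contact_force: [-0.1, 6.2, -1.3]
grip_width: 0.019
gripper_force: 31.9
```

```bash
python3 - <<'E'
from h import *
st()
E
```

```text
{'clock': 14.75, 'tcp_pos': [0.523, -0.075, 0.082], 'orientation': [-3.133, 0.22, -0.001], 'contact_force': [-0.087, 6.165, -1.331], 'grip_width': 0.019, 'gripper_force': 31.929, 'joints': [0.39, 0.477, -0.452, 2.004, 0.305, 0.725, -1.961]}
[[0.99, -0.14, 0.001], [-0.14, -0.99, 0.001], [0.001, -0.001, -1.0]]
```

step_arm(moves=[[0,-4.5,-3.5,0,0,0,15],[0,-12,-8.5,0,0,0,15],[0,-20.5,-13,0,0,0,15],[0,-29.5,-17,0,0,0,15],[0,-38.5,-19.5,0,0,0,15],[0,-48,-21.5,0,0,0,15],[0,-57.5,-22,0,0,0,15],[0,-67,-22,0,0,0,15]])

```text
clock: 15.55
tcp_pos: [0.5325, -0.0107, 0.104]
orientation: [3.132, -0.223, 0.0]
contact_force: [1.5, -4.0, -5.6]
grip_width: 0.0188
gripper_force: 31.7
```

```bash
python3 - <<'E'
from h import *
st()
E
```

```text
{'clock': 15.55, 'tcp_pos': [0.533, -0.011, 0.104], 'orientation': [3.132, -0.223, 0.0], 'contact_force': [1.469, -3.954, -5.635], 'grip_width': 0.019, 'gripper_force': 31.703, 'joints': [0.284, 0.451, -0.475, 1.981, 0.291, 0.776, -2.073]}
[[0.99, -0.141, -0.0], [-0.141, -0.99, -0.002], [0.0, 0.002, -1.0]]
```

step_arm(moves=[[0,-9.5,1,0,0,0,15],[0,-18.5,3,0,0,0,15],[0,-27.5,6,0,0,0,15],[0,-36.5,9.5,0,0,0,15],[0,-44.5,14,0,0,0,15],[0,-50,18,0,0,0,15],[0,-54.5,21.5,0,0,0,15],[0,-58,24.5,0,0,0,15]])

```text
clock: 16.35
tcp_pos: [0.5411, 0.0486, 0.0789]
orientation: [-3.132, 0.22, -0.002]
contact_force: [0.3, 2.6, 4.9]
grip_width: 0.0192
gripper_force: 32.8
```

```bash
python3 - <<'E'
from h import *
st(); print(rel((.5437,.0621,.063),-8.2))
E
```

```text
{'clock': 16.35, 'tcp_pos': [0.541, 0.049, 0.079], 'orientation': [-3.132, 0.22, -0.002], 'contact_force': [0.308, 2.568, 4.927], 'grip_width': 0.019, 'gripper_force': 32.805, 'joints': [0.165, 0.503, -0.466, 1.972, 0.326, 0.738, -2.205]}
[[0.99, -0.14, 0.001], [-0.14, -0.99, 0.001], [0.001, -0.002, -1.0]]
[0.69, -13.678, 15.972, -0.002, -0.001, 0.003]
```

step_arm(moves=[[0,-2,2,0,0,0,15],[0,-4.5,4.5,0,0,0,15],[0,-7,7,0,0,0,15],[0,-9,9.5,0,0,0,15],[0,-11,12,0,0,0,15],[0,-12.5,14.5,0,0,0,15],[0,-14,16.5,0,0,0,15],[0,-14.5,17.5,0,0,0,15]])

```text
clock: 17.15
tcp_pos: [0.5432, 0.0622, 0.0629]
orientation: [-3.134, 0.221, -0.002]
contact_force: [-6.9, -1.2, 28.7]
grip_width: 0.0191
gripper_force: 35.6
```

step_arm(moves=[[0,-0.5,1,0,0,0,15],[0,-1,2,0,0,0,15],[0,-1,2,0,0,0,15]])

```text
clock: 17.45
tcp_pos: [0.5434, 0.0623, 0.0626]
orientation: [3.132, -0.222, 0.003]
contact_force: [-9.7, -2.0, 37.1]
grip_width: 0.0189
gripper_force: 36.7
```

step_arm(moves=[[0,0,-2,0,0,0,15],[0,0,-2,0,0,0,42],[0,0,-2,0,0,0,42],[0,0,-2,0,0,0,42],[0,0,-20,0,0,0,42],[0,0,-60,0,0,0,42],[0,0,-100,0,0,0,42],[0,0,-140,0,0,0,42]])

```text
clock: 18.25
tcp_pos: [0.5421, 0.0621, 0.2001]
orientation: [3.134, -0.222, -0.003]
contact_force: [1.0, 0.3, -0.6]
grip_width: 0.042
gripper_force: 0.0
```

```bash
python3 - <<'E'
from h import *
r.grab_frame("wrist"); f=r.grab_frame("wrist"); save(f,"w7.png"); st()
w=cloud(f).reshape(-1,3); im=f["image"].reshape(-1,3).astype(int);ok=np.isfinite(w).all(1); w=w[ok];im=im[ok]
q=w[(abs(w[:,0]-.545)<.09)&(abs(w[:,1]-.06)<.03)&(w[:,2]>.06)&(w[:,2]<.09)&(im[:,0]-im[:,2]>50)]
print(len(q),cv2.minAreaRect(q[:,:2].astype(np.float32)),np.median(q,0))
E
```

```text
{'clock': 18.35, 'tcp_pos': [0.546, 0.063, 0.204], 'orientation': [-3.132, 0.222, -0.014], 'contact_force': [0.201, -0.457, 0.622], 'grip_width': 0.042, 'gripper_force': 0.0, 'joints': [0.204, 0.344, -0.531, 1.864, 0.209, 0.979, -2.13]}
[[0.99, -0.141, 0.009], [-0.141, -0.99, 0.001], [0.008, -0.002, -1.0]]
2380 ((0.5424745082855225, 0.0653780847787857), (0.015227665193378925, 0.12857089936733246), 81.7592544555664) [0.54783497 0.06480578 0.07568453]
```

View pics/w7.png

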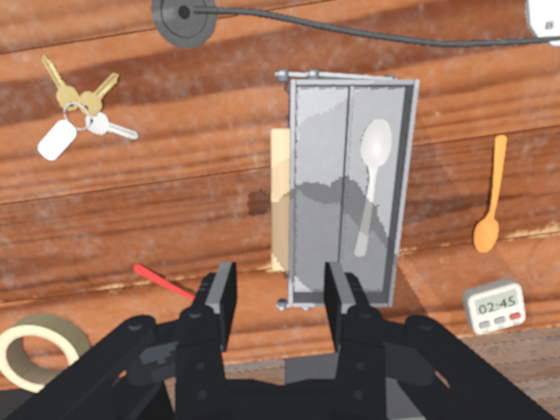

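The tray is home: the lip's position and height match the start to 0.1 mm. The teaspoon lies in the rear trough at (372,185), and the gripper is clear.

```bash
python3 -c "
from bench import r
print(r.hand_in())"
```

```text
the job is handed in; nothing more can be done
None
```

The job is handed in at about 18 s: the tray is closed fully home, the scoop was set down flat in the compartment (seen before closing), the teaspoon is still in the tray, and I moved nothing near the pitcher; `hand_in()` returned no verdict.

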